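Portion scoops back in the clip rack by size

TASK

Put the three loose portion scoops back into the empty clips of the rack so that the row of five runs in order of bowl size, from the smallest scoop to the biggest, which already sit in the two end clips and stay there. Press each scoop's neck fully down into its clip, its bowl pointing the same way as the two already there and its grip on the rest bar between the guide pins, then let go.

Things in the scene. Friction and masses are not known exactly. Their poses are not given: they have to be found in the camera images.
- scoop_28: Smallest portion scoop, 120 g: open steel bowl 28 mm across, 28 deep, already in an end clip. Origin: below the middle of the grip (grasp there), level with the bowl's underside; +x to the bowl, z up. Handle axis 16 mm above it. Black grip x -58..35 mm, 16 wide, 20 high; steel neck 10 thick, x 35..92; bowl x 90..118; tail hook to x -76. It lies level.
- scoop_38: Second smallest portion scoop, 140 g: open steel bowl 38 mm across, 28 deep, loose on the table. Origin: below the middle of the grip (grasp there), level with the bowl's underside; +x to the bowl, z up. Handle axis 16 mm above it. Black grip x -58..35 mm, 16 wide, 20 high; steel neck 10 thick, x 35..92; bowl x 90..128; tail hook to x -76. It lies level.
- scoop_48: Middle portion scoop, 150 g: open steel bowl 48 mm across, 28 deep, loose on the table. Origin: below the middle of the grip (grasp there), level with the bowl's underside; +x to the bowl, z up. Handle axis 16 mm above it. Black grip x -58..35 mm, 16 wide, 20 high; steel neck 10 thick, x 35..92; bowl x 90..138; tail hook to x -76. It lies level.
- scoop_58: Second biggest portion scoop, 160 g: open steel bowl 58 mm across, 28 deep, loose on the table. Origin: below the middle of the grip (grasp there), level with the bowl's underside; +x to the bowl, z up. Handle axis 16 mm above it. Black grip x -58..35 mm, 16 wide, 20 high; steel neck 10 thick, x 35..92; bowl x 90..148; tail hook to x -76. It lies level.
- scoop_68: Biggest portion scoop, 170 g: open steel bowl 68 mm across, 28 deep, already in an end clip. Origin: below the middle of the grip (grasp there), level with the bowl's underside; +x to the bowl, z up. Handle axis 16 mm above it. Black grip x -58..35 mm, 16 wide, 20 high; steel neck 10 thick, x 35..92; bowl x 90..158; tail hook to x -76. It lies level.
- clip_1: Spring clip 1 of a row of 5, 74 mm apart along y, on a fixed rack (right end (-y), taken). Origin: axis of a fully seated neck, 50 mm above the table; +x where the bowl points. Leaves 14 wide, lips 31 apart at z +27, throat 6 at z +7.5: press the neck straight down, about 5 to 15 N. Home: scoop level, origin at clip x -58, y 0, z -16 mm, grip on a bar at x -94 between guide pins, fingers free.
- clip_2: Spring clip 2 of a row of 5, 74 mm apart along y, on a fixed rack (empty). Origin: axis of a fully seated neck, 50 mm above the table; +x where the bowl points. Leaves 14 wide, lips 31 apart at z +27, throat 6 at z +7.5: press the neck straight down, about 5 to 15 N. Home: scoop level, origin at clip x -58, y 0, z -16 mm, grip on a bar at x -94 between guide pins, fingers free.
- clip_3: Spring clip 3 of a row of 5, 74 mm apart along y, on a fixed rack (middle, empty). Origin: axis of a fully seated neck, 50 mm above the table; +x where the bowl points. Leaves 14 wide, lips 31 apart at z +27, throat 6 at z +7.5: press the neck straight down, about 5 to 15 N. Home: scoop level, origin at clip x -58, y 0, z -16 mm, grip on a bar at x -94 between guide pins, fingers free.
- clip_4: Spring clip 4 of a row of 5, 74 mm apart along y, on a fixed rack (empty). Origin: axis of a fully seated neck, 50 mm above the table; +x where the bowl points. Leaves 14 wide, lips 31 apart at z +27, throat 6 at z +7.5: press the neck straight down, about 5 to 15 N. Home: scoop level, origin at clip x -58, y 0, z -16 mm, grip on a bar at x -94 between guide pins, fingers free.
- clip_5: Spring clip 5 of a row of 5, 74 mm apart along y, on a fixed rack (left end (+y), taken). Origin: axis of a fully seated neck, 50 mm above the table; +x where the bowl points. Leaves 14 wide, lips 31 apart at z +27, throat 6 at z +7.5: press the neck straight down, about 5 to 15 N. Home: scoop level, origin at clip x -58, y 0, z -16 mm, grip on a bar at x -94 between guide pins, fingers free.

How it is judged:
By the outcome, as a careful person would: the job done as asked, in the order asked, and still so for the second after the job is handed in, with the robot touching nothing.
It also fails if it takes over 96 s, if anything falls off the work surface, if the arm or the gripper's body presses on something with over 40 N, if the wrist force passes 120 N, or if a joint passes its speed limit or range.

ROBOT

A 7-joint arm with a two-finger parallel gripper is mounted at the origin on a cart in front of the work surface, level with it; the furniture and walls round the work are solid. World frame = base frame: x ahead of the robot, y to its left, z up, the work surface at z = 0. Lengths are in mm, angles in rad, forces in N, time in s.
With the tool pointing down it reaches from about 400 to 900 mm from the base axis. Payload 5.6 kg.
Tool frame: the origin (TCP) lies midway between the tips of the shut fingers; the grasp point (between the pads) lies 19 mm behind it; z points along the fingers, y is the line along which they close (so a half turn about z gives the same grasp; the last joint's range is limited). The gripper opens to 92 mm and grips with 3 to 60 N. Pads are 20 mm wide; open, the fingers measure 128 mm over their backs; the gripper's body (75 mm by 189 mm) begins 69 mm behind the grasp point.
Start: joints at [1.073, 0.468, -0.012, 1.603, 0.006, 1.071, -0.056], TCP at [285.496, -583.953, 214.592] pointing down, gripper open.
Joint ranges: [-2.53, 2.53], [-0.31, 2.02], [-1.57, 1.55], [0.28, 2.44], [-1.29, 4.43], [0.15, 1.84], [-2.92, 2.92]. Speed limits (rad/s): [2.57, 2.57, 3.14, 3.14, 3.14, 3.14, 3.14].

INTERFACE

Orientations are given as a rotation vector (axis times angle).
In Python, from cell import robot, grip, kin, viewer gives the robot as it stands. Calls block until the motion is done:
- robot.movep(position, orientation): joint-space move of the TCP to a pose.
- robot.servo_line(position, feed=150, rotation=None): straight line of the TCP; rotation=None keeps the orientation; feed is the mean speed in mm/s.
- robot.goto_joints(angles): joint-space move.
- grip(opening, newtons=None): opening from 0.0 (shut) to 1.0 (fully open); newtons is the grip in N (None keeps the last); returns when the fingers have stopped.
- robot.hold(seconds).
- kin.ik(position, orientation): joint angles nearest the present ones, or None.
- robot.observe(): the state.
- viewer.read_camera(name): name is "side" or "top" or "wrist"; returns the picture (480x640x3 uint8, red, green, blue); there is no depth.
- viewer.camera_info(name): a dict with "camera_matrix" (3x3 intrinsics, pixels), "R" (3x3) and "t" (3): a world point X has camera coordinates R X + t. Camera axes: x right, y down, z forward; pixel columns grow to the right and rows downward; lengths in mm; the calibration is good to about 2 mm. A picture is of the moment at which its call begins: read the wrist's pose just before it. camera_info takes no time and is no camera call; for the wrist camera it gives the pose at the moment of the call.
A pose or a line that the arm cannot do raises robot.IKError and nothing moves.
- robot.job_done(): hands the job in; it is judged then, once.
Trained networks look in the newest picture that a camera, given by its name, has taken for a name from the list of things; names that differ only in an ending like _2 or _b are one class to them, and where a whole thing is asked for, a point or a joint stands for the part that bears it (a point fixed in the world has none). Each returns a list of dicts, best first, with "confidence" (0 to 1); they miss things now and then, are a little off and sometimes report something else, mostly with a low value. They report only what shows in the picture. A call takes as long as a camera call.
- viewer.silhouettes(name, camera): "mask" (480x640 bool, what is visible of it).
- viewer.pinpoint(name, camera): "at" ([x, y, z] in mm, in the coordinates of the camera as it stood for that picture, good to about 4 mm: a listed point, or the origin of a listed thing).
The state is a dict: "t": time; "joints": joint angles; "joint_velocities": joint speeds; "joint_torque": joint torques, N m; "tcp_pos": TCP position; "tcp_rot": TCP orientation; "contact_force": force on the tool from outside, world axes, zero at the start; "wrist_torque": the same for the moment, N m; "grip_width": opening from 0.0 (shut) to 1.0 (fully open); "grip_force": force on a finger pad.
Only numpy, scipy, OpenCV 4.12 (cv2) and the standard library are available. Lean on these libraries where they do the work, as an engineer would, in place of code of your own. Each camera call takes 0.05 s, during which the arm holds its last target. There are 200 camera calls.

## Working session

There is one attempt and no reset: what is moved stays moved. The work goes in short steps, each a Python script; the robot and the scene stay as the last script left them, time stands still between calls to the robot, and variables do not carry over. Pictures are saved under pics/ and viewed, at most 14 in all, crops included, and the job is handed in when it is done.

```bash
mkdir -p pics; ls
python3 - <<'E'
from cell import robot, grip, kin, viewer
import cv2, numpy as np
o=robot.observe(); print(o)
for c in ("top","side"):
    im=viewer.read_camera(c); cv2.imwrite(f"pics/{c}0.png",im[:,:,::-1])
    i=viewer.camera_info(c); R=np.array(i["R"]);t=np.array(i["t"]); print(c,np.round(i["camera_matrix"],1).tolist(),np.round(-R.T@t))
    for n in ["scoop_28","scoop_38","scoop_48","scoop_58","scoop_68","clip_1","clip_2","clip_3","clip_4","clip_5"]:
        for d in viewer.pinpoint(n,c)[:5]: print(n,round(d["confidence"],2),np.round(R.T@(np.array(d["at"])-t),1))
E
```

```text
pics
{'t': 0.0, 'joints': array([ 1.07305789,  0.46834415, -0.01158439,  1.60364315,  0.00600829,
        1.07138604, -0.05629142]), 'joint_velocities': array([-7.08934541e-05,  4.89227027e-04,  8.02644063e-04, -3.72076061e-04,
        5.40531598e-04, -2.74406332e-04,  4.36383413e-04]), 'joint_torque': array([-5.93738441e-04, -5.20580864e+01, -1.23597859e-02, -2.43755168e+01,
       -5.65703446e-02,  1.70672941e-02,  1.65412098e-04]), 'tcp_pos': array([ 285.16277156, -583.45182269,  213.65368849]), 'tcp_rot': array([-3.05913839e+00, -7.07683816e-01,  8.27781006e-04]), 'contact_force': array([ 0.41044902,  0.2671825 , -0.73250473]), 'wrist_torque': array([-0.01600833, -0.05078978, -0.04454659]), 'grip_force': 0.0, 'grip_width': 1.0015331133555905}
top [[464.3, 0.0, 315.4], [0.0, 464.3, 244.1], [0.0, 0.0, 1.0]] [418. -54. 992.]
scoop_28 0.95 [ 4.391e+02 -2.889e+02  4.000e-01]
scoop_28 0.89 [611.3 171.   38. ]
scoop_28 0.66 [ 630.7 -125.3   31. ]
scoop_28 0.64 [ 563.2 -322.6    1.2]
scoop_28 0.56 [422.1 204.9   4.1]
scoop_38 0.95 [ 4.391e+02 -2.889e+02  4.000e-01]
scoop_38 0.89 [611.3 1
[... 2582 characters left out ...]
693.2 -114.2   50.1]
clip_1 0.48 [671.9 112.1  51.6]
clip_2 0.67 [665.1 182.8  52.2]
clip_2 0.65 [675.3  31.4  52.4]
clip_2 0.53 [684.4 -42.5  50.8]
clip_2 0.5 [ 693.2 -114.2   50.1]
clip_2 0.48 [671.9 112.1  51.6]
clip_3 0.67 [665.1 182.8  52.2]
clip_3 0.65 [675.3  31.4  52.4]
clip_3 0.53 [684.4 -42.5  50.8]
clip_3 0.5 [ 693.2 -114.2   50.1]
clip_3 0.48 [671.9 112.1  51.6]
clip_4 0.67 [665.1 182.8  52.2]
clip_4 0.65 [675.3  31.4  52.4]
clip_4 0.53 [684.4 -42.5  50.8]
clip_4 0.5 [ 693.2 -114.2   50.1]
clip_4 0.48 [671.9 112.1  51.6]
clip_5 0.67 [665.1 182.8  52.2]
clip_5 0.65 [675.3  31.4  52.4]
clip_5 0.53 [684.4 -42.5  50.8]
clip_5 0.5 [ 693.2 -114.2   50.1]
clip_5 0.48 [671.9 112.1  51.6]
```

View pics/top0.png

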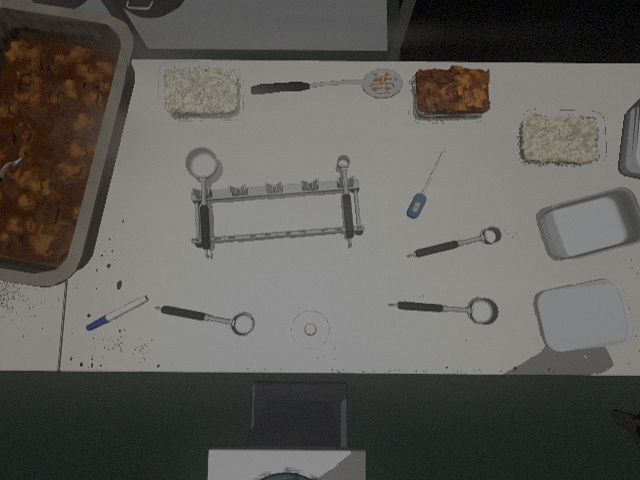

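View pics/side0.png

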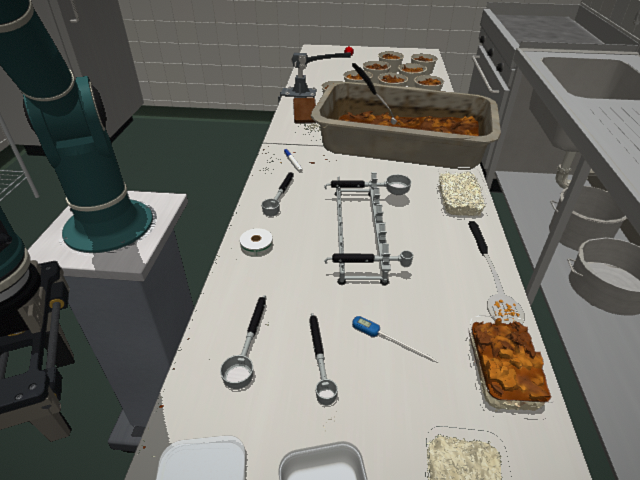

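The top view shows scoop_68 in the left (+y) end clip at px (203,160) and scoop_28 in the right one at (345,160). The loose bowls are at (242,323), (491,236) and (483,311). I'll fit the scoop model to the silhouettes to get poses and bowl sizes.

```bash
cat > fit.py <<'E'
import cv2, numpy as np
from scipy.optimize import minimize
from cell import viewer
S=4
def box(x0,x1,w,z0,z1): return np.array([[x,y,z] for x in(x0,x1) for y in(-w,w) for z in(z0,z1)],float)
def parts(d):
    a=np.linspace(0,2*np.pi,24,endpoint=False); c=np.c_[90+d/2+d/2*np.cos(a),d/2*np.sin(a)]
    return [box(-58,35,8,6,26),box(35,92,5,11,21),box(-76,-58,3,13,19),
            np.vstack([np.c_[c,np.full(24,z)] for z in(14,28)]+[np.c_[(c-[90+d/2,0])*.7+[90+d/2,0],np.zeros(24)]])]
def proj(P,i):
    q=(np.array(i["R"])@P.T).T+i["t"]; q=q@np.array(i["camera_matrix"]).T; return q[:,:2]/q[:,2:]
def render(p,d,z0,i):
    x,y,f=p; c,s=np.cos(f),np.sin(f); m=np.zeros((480*S,640*S),np.uint8)
    for P in parts(d):
        W=np.c_[x+c*P[:,0]-s*P[:,1],y+s*P[:,0]+c*P[:,1],P[:,2]+z0]
        cv2.fillConvexPoly(m,cv2.convexHull(np.round((proj(W,i)+.5)*S).astype(np.int32)),1)
    return m
def fit(p0,z0,obs,d=None):
    "obs: list of (info, mask); returns (x,y,phi,d), iou"
    M=[(i,cv2.resize(m.astype(np.uint8),None,fx=S,fy=S,interpolation=cv2.INTER_NEAREST)) for i,m in obs]
    def cost(q):
        v=0
        for i,m in M:
            r=render([q[0],q[1],q[2]/100],q[3] if d is None else d,z0,i); v+=(r&m).sum()/(r|m).sum()
        return -v/len(M)
    q0=np.array([p0[0],p0[1],p0[2]*100]+([45] if d is None else []))
    for st in(8,3):
        r=minimize(cost,q0,method="Nelder-Mead",options=dict(initial_simplex=np.vstack([q0]+[q0+st*e for e in np.eye(len(q0))]),xatol=.1,fatol=1e-4)); q0=r.x
    q=q0.copy(); q[2]/=100; return q,-r.fun
E
python3 - <<'E'
from fit import *
P={"A":(420,206,-1.75,0),"B":(563,-322,-1.35,0),"C":(438,-285,-1.63,0),"r28":(632,-121,.09,34),"r68":(609,171,.09,34)}
obs={k:[] for k in P}
for c in("top","side"):
    viewer.read_camera(c); i=viewer.camera_info(c); ds=viewer.silhouettes("scoop_38",c)
    for k,p in P.items():
        ms=[(d["mask"]&(render(p[:3],48,p[3],i)[::S,::S]>0)).sum() for d in ds]
        j=int(np.argmax(ms)); print(c,k,max(ms),ds[j]["mask"].sum()); obs[k].append((i,ds[j]["mask"]))
for k,p in P.items():
    for o in(obs[k],obs[k][:1],obs[k][1:]):
        q,v=fit(p[:3],p[3],o); print(k,np.round(q,3),round(v,3))
E
```

```text
top A 907 930
top B 780 809
top C 965 1168
top r28 587 587
top r68 927 1364
side A 438 451
side B 926 941
side C 1136 1421
side r28 665 672
side r68 553 733
A [418.597 206.071  -1.742  46.972] 0.867
A [418.442 206.081  -1.742  46.989] 0.892
A [418.286 207.22   -1.734  48.379] 0.846
B [ 562.861 -323.296   -1.319   37.722] 0.875
B [ 562.494 -323.597   -1.322   38.842] 0.907
B [ 563.915 -323.177   -1.324   37.005] 0.882
C [ 436.751 -286.704   -1.624   57.037] 0.9
C [ 436.537 -288.312   -1.629   56.103] 0.928
C [ 437.169 -284.727   -1.623   58.745] 0.896
r28 [ 6.34539e+02 -1.21545e+02  9.40000e-02  2.58370e+01] 0.761
r28 [ 6.35422e+02 -1.21390e+02  8.80000e-02  2.57170e+01] 0.805
r28 [ 6.35449e+02 -1.20143e+02  1.01000e-01  2.58730e+01] 0.728
r68 [6.08590e+02 1.73541e+02 8.70000e-02 6.60870e+01] 0.844
r68 [6.08929e+02 1.73617e+02 8.60000e-02 6.60060e+01] 0.894
r68 [6.08395e+02 1.75223e+02 7.60000e-02 6.67830e+01] 0.793
```

Sizes come out as A=48, B=38 and C=58. The rack homes are consistent: r28 to r68 measures 296 mm, which is 4×74. Next I'll check reach, then pick B.

```bash
cat > h.py <<'E'
import numpy as np
from scipy.spatial.transform import Rotation as Ro
from cell import robot, grip, kin, viewer
GX=15; GZ=4   # grasp: along grip, TCP above scoop origin
H1=np.array([634.6,-121.5]); H5=np.array([608.7,173.6]); RY=float(np.arctan2(H1[0]-H5[0],H5[1]-H1[1]))
SC={"A":(418.5,206.1,-1.742),"B":(562.7,-323.4,-1.321),"C":(436.7,-286.7,-1.626)}
SLOT={"B":2,"A":3,"C":4}
def home(k): p=H1+(k-1)/4*(H5-H1); return (p[0],p[1],RY)
def pose(s,z,flip,gx=GX):
    "TCP pose for a scoop pose s=(x,y,phi) with its origin at height z"
    x,y,f=s; R=Ro.from_euler("z",f+np.pi*flip)*Ro.from_euler("x",np.pi)
    return [x+gx*np.cos(f),y+gx*np.sin(f),z+GZ],R.as_rotvec()
E
python3 - <<'E'
from h import *
print(RY)
for k in SC:
    for fl in(0,1):
        for s,zs in((SC[k],(0,150)),(home(SLOT[k]),(34,120))):
            for z in zs:
                q=kin.ik(*pose(s,z,fl)); print(k,fl,z,None if q is None else np.round(q,2))
E
```

```text
0.08754253788557644
A 0 0 [ 0.47  1.13 -1.34  2.13  1.29  1.15  1.42]
A 0 150 [ 0.52  0.62 -1.31  2.06  0.71  1.03  1.82]
A 0 34 [ 0.04  0.67 -0.18  1.74  0.16  0.75 -1.71]
A 0 120 [ 0.09  0.56 -0.25  1.69  0.17  0.9  -1.71]
A 1 0 [ 0.07  0.64 -0.69  2.15  0.73  0.6  -1.33]
A 1 150 [ 0.45  0.51 -1.17  2.06  0.59  0.95 -1.21]
A 1 34 [ 0.4   0.8  -0.71  1.71  0.65  0.88  1.07]
A 1 120 [ 0.41  0.67 -0.72  1.67  0.51  1.    1.17]
B 0 0 [ 0.3   0.75  0.27  1.71 -0.28  0.72 -2.19]
B 0 150 [ 0.3   0.55  0.26  1.64 -0.16  0.97 -2.28]
B 0 34 [ 0.13  0.68 -0.15  1.72  0.14  0.76 -1.57]
B 0 120 [ 0.16  0.57 -0.2   1.68  0.13  0.91 -1.57]
B 1 0 [ 0.69  0.76 -0.28  1.68  0.29  0.74  0.51]
B 1 150 [ 0.74  0.58 -0.36  1.61  0.23  1.    0.56]
B 1 34 [ 0.48  0.79 -0.65  1.69  0.6   0.87  1.22]
B 1 120 [ 0.5   0.67 -0.69  1.65  0.49  0.99  1.3 ]
C 0 0 [ 0.31  0.6   0.29  2.04 -0.31  0.55 -2.37]
C 0 150 [ 0.31  0.34  0.28  1.97 -0.12  0.85 -2.54]
C 0 34 [-0.04  0.68 -0.24  1.73  0.22  0.76 -1.87]
C 0 120 [ 0.03  0.58 -0.34  1.69  0.23  0.92 -1.88]
C 1 0 [ 0.74  0.6  -0.24  2.01  0.26  0.56  0.26]
C 1 150 [ 0.82  0.37 -0.33  1.93  0.15  0.86  0.35]
C 1 34 [ 0.34  0.84 -0.81  1.7   0.74  0.93  0.89]
C 1 120 [ 0.33  0.7  -0.78  1.67  0.56  1.02  1.02]
```

```bash
cat >> h.py <<'E'
def st(m):
    o=robot.observe(); print(m,"t%.1f"%o["t"],"tcp",np.round(o["tcp_pos"],1),"F",np.round(o["contact_force"],1),"M",np.round(o["wrist_torque"],2),"w%.3f f%.0f"%(o["grip_width"],o["grip_force"])); return o
def pick(k):
    p,r=pose(SC[k],110,1); robot.movep(p,r); grip(.5,50)
    p,_=pose(SC[k],0,1); robot.servo_line(p,feed=150); st("down")
    grip(0,50); st("gripped")
    p,_=pose(SC[k],110,1); robot.servo_line(p,feed=150); st("lifted")
E
python3 - <<'E'
from h import *
import cv2
pick("B")
s=home(2); p,r=pose(s,34+60,1); robot.movep(p,r); st("over")
for c in("side","wrist"): cv2.imwrite(f"pics/{c}1.png",viewer.read_camera(c)[:,:,::-1])
E
```

```text
down t4.4 tcp [ 567.2 -338.2    4.8] F [ 0.1  0.  -1.2] M [-0.02 -0.08 -0.01] w0.500 f0
gripped t5.0 tcp [ 566.7 -338.1    4.4] F [-0.9 -0.6  2.7] M [-0.01  0.    0.07] w0.169 f50
lifted t5.9 tcp [ 565.5 -337.6  112.9] F [-0.2 -0.9 -2.3] M [ 0.04 -0.01 -0.02] w0.169 f50
over t7.0 tcp [642.8 -48.5  97.4] F [-0.8 -0.4 -1.6] M [ 0.05 -0.1  -0.02] w0.169 f50
```

View pics/wrist1.png

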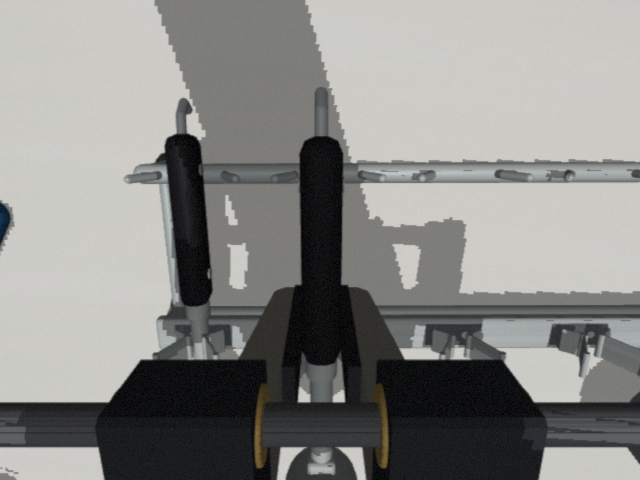

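View pics/side1.png

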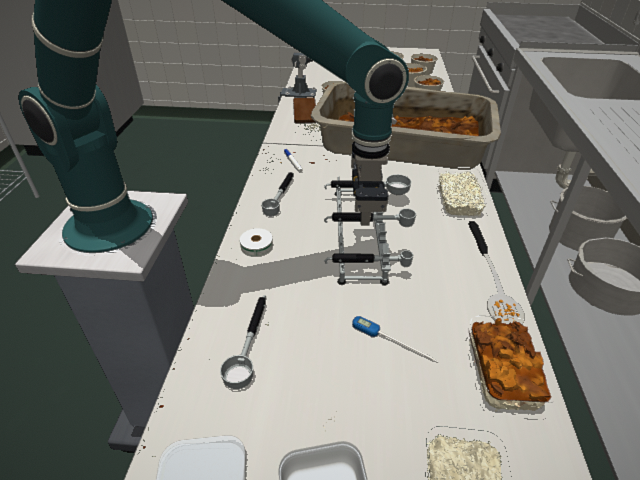

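The side view shows the scoop held level over slot 2. In the wrist view the held grip is at px x≈320, while the slot-2 pin pair is centred near x≈328. I'll check that against the calibration.

Run:
```python
from h import *
from fit import proj
st("now"); i=viewer.camera_info("wrist")
for k in range(1,6):
    s=home(k); c,n=np.cos(RY),np.sin(RY)
    P=np.array([[s[0]+a*c,s[1]+a*n,z] for a,z in((-36,40),(-76,50),(35,50),(58,77))]); print(k,np.round(proj(P,i),1).tolist())
# held scoop predicted from TCP
p=robot.observe()["tcp_pos"]; P=np.array([[p[0]+a*c,p[1]+a*n,p[2]-4+16] for a in(-91,-73,20,43)]); print(np.round(proj(P,i),1).tolist())
```

```text
now t7.1 tcp [643.  -48.9  97.7] F [ 1.1 -0.8 -1.1] M [ 0.12 -0.13  0.01] w0.168 f50
1 [[189.7, 176.4], [176.3, 97.8], [195.8, 304.1], [184.7, 366.4]]
2 [[325.9, 176.1], [326.2, 97.4], [326.0, 303.8], [326.6, 366.1]]
3 [[462.2, 175.7], [476.2, 96.9], [456.4, 303.5], [468.6, 365.8]]
4 [[598.7, 175.3], [626.4, 96.5], [587.0, 303.2], [610.8, 365.6]]
5 [[735.2, 174.9], [776.7, 96.0], [717.6, 302.9], [753.2, 365.3]]
[[321.2, 88.0], [321.4, 139.9], [321.9, 361.7], [322.0, 407.0]]
```

The projection agrees to about 1 mm, so the offset is a steady arm error of about 2.5 mm. I'll correct the command by that residual and press.

```bash
cat >> h.py <<'E'
def place(k,zs=(85,67,57,50,44,39,36,34,32.5)):
    s=home(k); off=np.zeros(3)
    for n in range(2):   # take out the steady arm error
        p,_=pose(s,88,1); p=np.array(p); robot.servo_line(list(p+off),feed=80); robot.hold(.15)
        off[:2]+=(p-np.mean([robot.observe()["tcp_pos"] for _ in range(4)],0))[:2]
    print("off",off); f=[]
    for z in zs:
        p,_=pose(s,z,1); robot.servo_line(list(np.array(p)+off),feed=40); o=robot.observe(); f.append((z,*np.round(o["tcp_pos"]-p,1),*np.round(o["contact_force"],0),*np.round(o["wrist_torque"],2)))
    print(np.array(f)); return off
E
python3 - <<'E'
from h import *
import cv2
place(2)
robot.hold(.2); st("pressed")
cv2.imwrite("pics/wrist2.png",viewer.read_camera("wrist")[:,:,::-1])
E
```

```text
off [-0.01199984 -0.06243613  0.        ]
[[ 8.50e+01 -3.00e-01 -1.00e-01 -3.00e-01 -1.00e+00  0.00e+00 -1.00e+00
   8.00e-02 -1.70e-01  1.00e-02]
 [ 6.70e+01 -0.00e+00  0.00e+00 -2.00e-01 -0.00e+00 -0.00e+00 -2.00e+00
   4.00e-02 -1.30e-01 -3.00e-02]
 [ 5.70e+01 -2.00e-01 -0.00e+00 -4.00e-01  1.00e+00 -0.00e+00 -1.00e+00
   2.00e-02 -1.40e-01 -2.00e-02]
 [ 5.00e+01 -3.00e-01 -1.00e-01 -4.00e-01 -0.00e+00  0.00e+00 -1.00e+00
   1.00e-01 -9.00e-02 -1.00e-02]
 [ 4.40e+01  2.00e-01  5.00e-01 -1.00e-01  1.00e+00  2.00e+00 -2.00e+00
   3.10e-01 -3.40e-01  2.00e-02]
 [ 3.90e+01 -7.00e-01  0.00e+00 -8.00e-01  1.00e+00  2.00e+00 -4.00e+00
   3.30e-01 -1.80e-01  2.00e-02]
 [ 3.60e+01 -3.00e-01 -7.00e-01 -3.00e-01  1.00e+00 -0.00e+00 -3.00e+00
   9.00e-02 -8.00e-02  3.00e-02]
 [ 3.40e+01  4.00e-01 -5.00e-01  6.00e-01 -0.00e+00 -1.00e+00  3.00e+00
  -1.30e-01  5.00e-02 -3.00e-02]
 [ 3.25e+01  5.00e-01 -5.00e-01  1.90e+00 -5.00e+00 -1.00e+00  1.30e+01
  -2.40e-01  1.00e+00 -0.00e+00]]
pressed t11.0 tcp [643.5 -46.9  38.5] F [-4.2 -1.8 11.2] M [-0.29  0.87 -0.  ] w0.168 f50
```

View pics/wrist2.png

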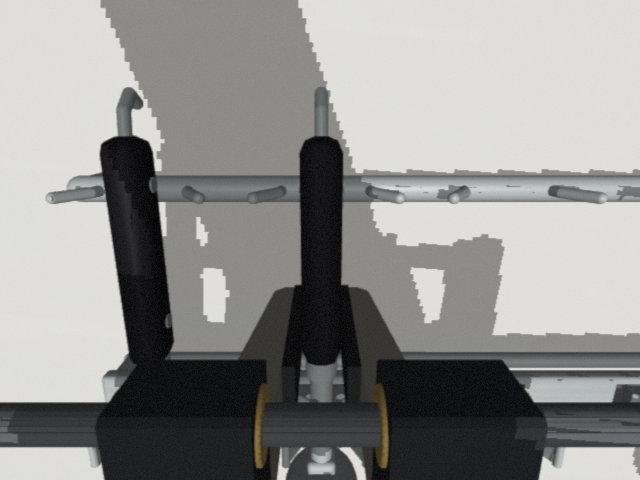

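The scoop sits between its pins, and the moment at the bottom shows the grip bearing on the bar. I'll release, then press the grip front down with shut fingers. The contact height will show whether the neck is fully seated.

```bash
cat >> h.py <<'E'
def release(k):
    grip(.45); robot.hold(.1); p,_=pose(home(k),80,1); robot.servo_line(p,feed=150)
def tamp(k,gx=25,low=57,x0=75):
    grip(0,20); f=[]
    for z in [x0]+list(np.arange(62,low-.1,-1)):
        p,_=pose(home(k),z-GZ,1,gx); robot.servo_line(p,feed=60); o=robot.observe(); f.append((z,o["tcp_pos"][2],o["contact_force"][2],o["wrist_torque"][1]))
        if f[-1][2]>30: break
    print(np.round(f,1)); p,_=pose(home(k),100,1,gx); robot.servo_line(p,feed=150)
E
python3 - <<'E'
from h import *
import cv2
release(2); tamp(2); st("up")
im=viewer.read_camera("side")[150:300,300:450]; cv2.imwrite("pics/side2.png",cv2.resize(im[:,:,::-1],None,fx=4,fy=4,interpolation=cv2.INTER_CUBIC))
E
```

```text
[[75.  74.3 -0.  -0.1]
 [62.  61.4 -0.2 -0.1]
 [61.  61.  -0.  -0.2]
 [60.  60.5  2.7  0.1]
 [59.  60.3  9.4  0.6]
 [58.  60.3 14.8  1.2]
 [57.  60.2 19.6  1.7]]
up t15.4 tcp [652.9 -45.8 103.7] F [-0.1 -0.2  0.4] M [-0.   -0.09 -0.01] w0.005 f0
```

View pics/side2.png

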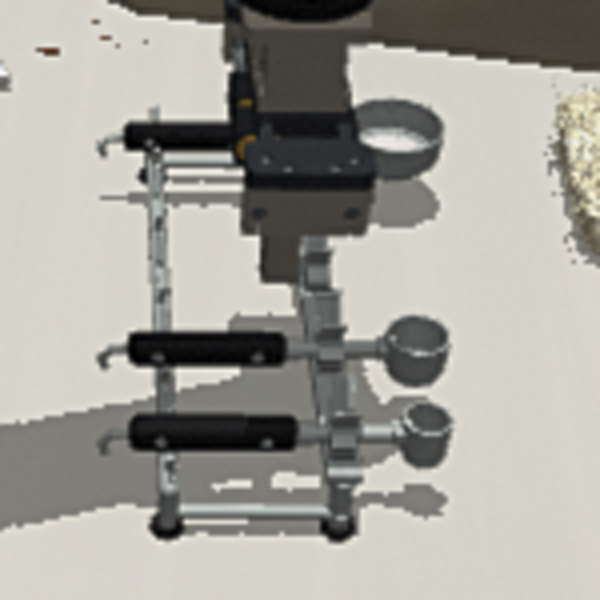

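The grip top is rigid at z≈60.3 against a nominal 60, and the crop shows it parallel to scoop_28 (bowls at 415,350 and 425,435). Slot 2 is seated. Next is A (48) into slot 3.

```bash
cat > run.py <<'E'
import sys, cv2
from h import *
a,k=sys.argv[1],int(sys.argv[2])
pick(a); p,r=pose(home(k),34+66,1); robot.movep(p,r); st("over")
cv2.imwrite(f"pics/w{k}.png",viewer.read_camera("wrist")[:,:,::-1])
from fit import proj
c,n=np.cos(RY),np.sin(RY); q=robot.observe()["tcp_pos"]
print("tail tip expected",np.round(proj(np.array([[q[0]-91*c,q[1]-91*n,q[2]+12]]),viewer.camera_info("wrist")),1))
E
python3 run.py A 3
```

```text
down t19.0 tcp [416.3 191.7   4.5] F [0.5 0.2 0. ] M [-0.03 -0.01  0.03] w0.502 f0
gripped t19.5 tcp [416.1 191.4   4.3] F [-0.5 -0.3  4.2] M [-0.09  0.1   0.08] w0.170 f50
lifted t20.4 tcp [415.3 190.9 113.3] F [-0.5 -0.  -1.8] M [ 0.   -0.08 -0.03] w0.166 f50
over t22.2 tcp [636.1  28.2 103.6] F [ 0.4 -0.1 -1.9] M [ 0.11 -0.09  0.01] w0.167 f50
tail tip expected [[322.5  88. ]]
```

View pics/w3.png

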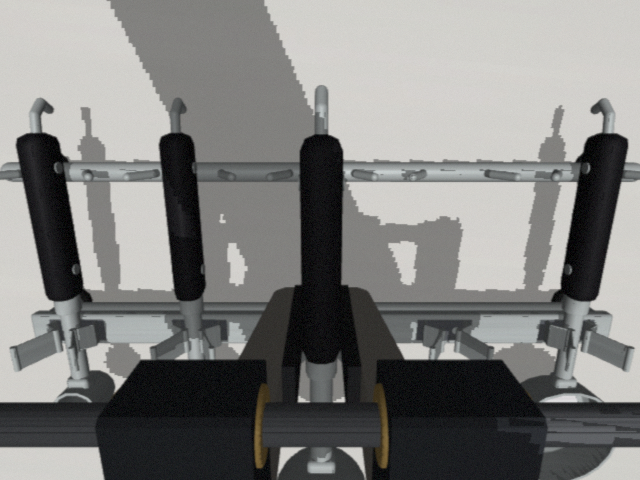

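The held scoop is centred over slot 3: tail tip at (321,87), and pins near 285 and 360. Placing it, then picking C.

```bash
python3 -c "
from h import *
place(3); release(3); tamp(3)" && python3 run.py C 4
```

```text
off [-0.07199955  0.03608566  0.        ]
[[ 8.50e+01 -3.00e-01  0.00e+00 -3.00e-01  1.00e+00 -0.00e+00 -1.00e+00
   9.00e-02 -1.10e-01 -0.00e+00]
 [ 6.70e+01 -1.00e-01  1.00e-01 -2.00e-01 -0.00e+00  1.00e+00 -2.00e+00
   1.10e-01 -1.40e-01  2.00e-02]
 [ 5.70e+01 -3.00e-01  0.00e+00 -4.00e-01 -0.00e+00  0.00e+00 -2.00e+00
   8.00e-02 -1.10e-01  3.00e-02]
 [ 5.00e+01 -4.00e-01 -0.00e+00 -4.00e-01  0.00e+00  1.00e+00 -1.00e+00
   6.00e-02 -1.00e-01  2.00e-02]
 [ 4.40e+01  1.00e-01  5.00e-01 -1.00e-01  1.00e+00  1.00e+00 -2.00e+00
   3.20e-01 -3.60e-01  8.00e-02]
 [ 3.90e+01 -7.00e-01  1.00e-01 -7.00e-01 -1.00e+00  1.00e+00 -4.00e+00
   3.80e-01 -1.70e-01  4.00e-02]
 [ 3.60e+01 -3.00e-01 -6.00e-01 -3.00e-01 -0.00e+00  0.00e+00 -1.00e+00
   8.00e-02 -8.00e-02 -1.00e-02]
 [ 3.40e+01  3.00e-01 -3.00e-01  5.00e-01 -1.00e+00 -0.00e+00  2.00e+00
  -1.00e-01  3.00e-02  1.00e-02]
 [ 3.25e+01  4.00e-01 -3.00e-01  1.90e+00 -5.00e+00 -1.00e+00  1.20e+01
  -3.20e-01  9.40e-01  0.00e+00]]
[[75.  74.4  0.6 -0.1]
 [62.  61.5 -0.2 -0.2]
 [61.  61.   0.7 -0.1]
 [60.  60.4  3.5  0. ]
 [59.  60.3  9.4  0.6]
 [58.  60.3 15.3  1.1]
 [57.  60.2 20.5  1.6]]
down t33.4 tcp [ 436.5 -301.9    4.6] F [ 0.3 -0.3  0.4] M [ 0.01 -0.06  0.01] w0.497 f0
gripped t34.0 tcp [ 435.9 -301.8    4.3] F [-1.1  0.9  3.6] M [-0.03  0.17  0.1 ] w0.168 f50
lifted t34.8 tcp [ 435.1 -301.3  113.1] F [ 0.3 -0.3 -1.8] M [ 0.02 -0.07  0.01] w0.171 f50
over t36.5 tcp [630.3  98.9 103.7] F [ 0.5 -0.1 -2.4] M [-0.01 -0.11 -0.02] w0.168 f50
tail tip expected [[321.3  88. ]]
```

View pics/w4.png

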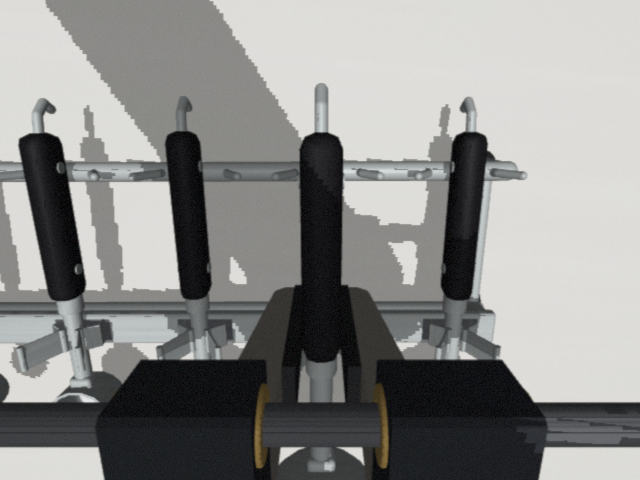

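Slot 3 gave the same seating signature. The held 58 is at px (321,85), about centred between its pins at 285 and 368; the residual correction will take out the rest. Placing it and retreating.

Run:
```python
from h import *
import cv2
place(4); release(4); tamp(4)
p,r=pose((450,-60,RY),200,1); robot.movep(p,r); st("away"); 
from fit import fit
for c,cr in(("top",(130,270,180,380)),("side",(150,300,300,450))):
    im=viewer.read_camera(c)[cr[0]:cr[1],cr[2]:cr[3]]; cv2.imwrite(f"pics/{c}9.png",cv2.resize(im[:,:,::-1],None,fx=4,fy=4,interpolation=cv2.INTER_CUBIC))
```

```text
off [-0.02446684 -0.04563672  0.        ]
[[ 8.50e+01 -2.00e-01 -2.00e-01 -3.00e-01 -1.00e+00  0.00e+00 -2.00e+00
   8.00e-02 -1.10e-01 -6.00e-02]
 [ 6.70e+01 -1.00e-01  1.00e-01 -2.00e-01  0.00e+00 -0.00e+00 -2.00e+00
   7.00e-02 -1.40e-01 -1.00e-02]
 [ 5.70e+01 -3.00e-01 -1.00e-01 -4.00e-01 -0.00e+00 -1.00e+00 -1.00e+00
   3.00e-02 -9.00e-02  3.00e-02]
 [ 5.00e+01 -3.00e-01 -1.00e-01 -4.00e-01 -1.00e+00  0.00e+00 -1.00e+00
   9.00e-02 -1.10e-01  2.00e-02]
 [ 4.40e+01  1.00e-01  4.00e-01 -1.00e-01  2.00e+00  2.00e+00 -3.00e+00
   3.10e-01 -3.20e-01  4.00e-02]
 [ 3.90e+01 -6.00e-01 -1.00e-01 -7.00e-01  0.00e+00  2.00e+00 -5.00e+00
   4.00e-01 -9.00e-02 -0.00e+00]
 [ 3.60e+01 -2.00e-01 -7.00e-01 -3.00e-01  0.00e+00 -1.00e+00 -2.00e+00
  -2.00e-02 -9.00e-02  3.00e-02]
 [ 3.40e+01  4.00e-01 -4.00e-01  6.00e-01 -1.00e+00 -1.00e+00  2.00e+00
  -1.20e-01  9.00e-02  1.00e-02]
 [ 3.25e+01  4.00e-01 -3.00e-01  1.90e+00 -5.00e+00 -3.00e+00  1.20e+01
  -5.30e-01  8.50e-01 -2.00e-02]]
[[75.  74.4 -0.5 -0.1]
 [62.  61.5  0.  -0.1]
 [61.  61.  -0.4 -0.2]
 [60.  60.4  2.9  0.1]
 [59.  60.4  9.6  0.5]
 [58.  60.3 15.1  1.1]
 [57.  60.2 20.9  1.6]]
away t45.6 tcp [465.6 -58.3 203.8] F [0.1 0.2 1. ] M [ 0.12 -0.14 -0.02] w0.010 f0
```

View pics/top9.png

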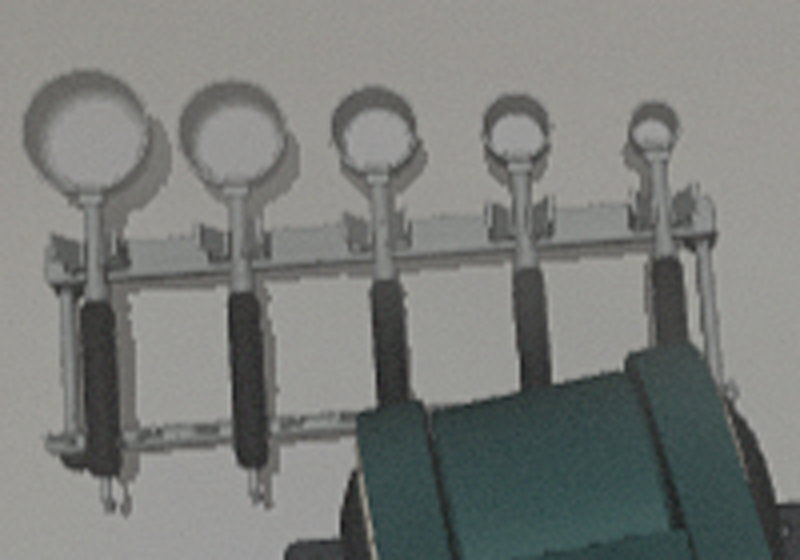

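View pics/side9.png

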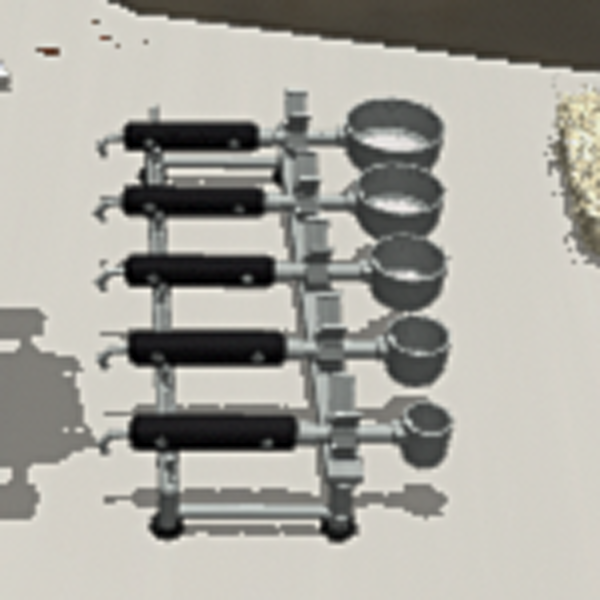

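Both crops show all five scoops level and parallel. In the top crop the bowls run from largest at (85,135) to smallest at (655,130). The robot is clear, so I'm handing in.

```bash
python3 -c "
from cell import robot
print(robot.job_done())"
```

```text
the job is handed in; nothing more can be done
None
```

The three scoops are pressed into clips 2 (38 mm), 3 (48 mm) and 4 (58 mm), so the row runs in order of bowl size from 28 to 68; I handed the job in about 46 s into the 96 s limit, with the arm clear; it returned no verdict.

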